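# Lint filter under the drag spring

## Task

Put the dryer's lint filter away in its dock without gripping or lifting it: with the fingertips press its thumb pad firmly down until the filter lies flat, and, still pressing, push it forward under the bridge bar and the leaf spring until its nose is fully home against the end stop. Then let go, so that it stays flat with the sprung plate up behind it, and leave the things round about where they are.

Things in the scene. Friction and masses are not known exactly. Their poses are not given: they have to be found in the camera images.
- filter_dock: White dock fixed to the worktop: a straight channel 94 mm wide between walls 36 mm high, with a grey bridge bar across it. Origin: on the worktop under the middle of that bar; +x runs along the channel the way the filter has to slide, z up. Rear wall at x = -177 mm, 36 mm high. The fixed floor, 18 mm above the worktop, runs from x = -69 mm to the end stop at x = +85 mm.
- bridge (a point): Middle of the bridge bar's underside, 35 mm above the worktop. The bar is 14 mm along the channel, 12 mm thick (top 47 mm above the worktop) and 146 mm wide over its posts. A wall cabinet hangs over the rear right of the worktop (beyond about x = 0.55 m, right of y = -0.12 m): come to the dock from the front.
- end_stop (a point): Middle of the end stop's face at floor height, 85 mm beyond the bridge bar; the stop is 34 mm high. The filter's nose rests against it when home.
- lint_filter: Grey flat filter cassette with a mesh window, 150 (its x, nose at +75) x 90 x 14 mm, about 0.2 kg, loose in the channel (2 mm play a side), axes along the dock's. Origin: centre of its underside. Starts on the lifter 28 mm above the worktop, its top (42 mm) too high for the bar; pressed onto the floor its top is at 32 mm and passes. Home: origin at x = +10 mm in the dock's frame.
- thumb_pad (a point): Middle of the filter's flat ribbed thumb pad (44 mm long, 90 mm wide, at its rear end), on the top surface. 22 mm ahead of it is the rear face of a raised thumb bar (64 mm wide, 10 mm long, 11 mm high) that does not pass under the bridge bar. Press here and push against the thumb bar. Home: 43 mm short of the bridge bar's middle.
- lifter (a joint): Sprung plate under the rear of the channel (dock x -172 to -69 mm) that carries the filter: 0 = up (28 mm above the worktop), grows when pressed, 0.010 = level with the fixed floor, 0.0105 = stop. It sinks without tilting; with the filter on it a finger must press with about 5 N to start it and 11 N to level it. It jumps up behind the filter's rear edge when the filter is home.
- drag_leaf (a joint): Steel leaf spring hinged on the far side of the bridge bar, 78 mm wide, sloping down along the travel; its tip, at dock x = 41 mm, hangs 4 mm below the pressed filter's top. 0 rad = hanging free, about 0.12 with the filter under it. It presses on the filter with about 4 N and drags on it.
- torch: Bystander: small black pocket torch lying down, 99 mm long, 33 mm thick. Origin: centre of its underside. Leave it alone.
- nail_brush: Bystander: white nail brush, 85 x 30 x 23 mm. Origin: centre of its underside. Leave it alone.
- tape_roll: Bystander: roll of black tape lying flat, 62 mm across, 19 mm high. Origin: centre of its underside. Leave it alone.
- candle_jar: Bystander: glass jar with a candle, 76 mm across, 90 mm high. Origin: centre of its underside. Leave it alone.
- sink_plug: Bystander: black rubber sink plug with a ring, 45 mm across, 29 mm high. Origin: centre of its underside. Leave it alone.
- peg_a: Bystander: wooden clothes peg lying down, 73 x 16 x 12 mm. Origin: centre of its underside. Leave it alone.
- peg_b: Bystander: another wooden clothes peg, 73 x 16 x 12 mm. Origin: centre of its underside. Leave it alone.
Mind the look-alikes: they are no part of the job. Of the things that look like the lint_filter, the largest one is meant.

How it is judged (in metres and radians):
On the way, in this order (a step that is already met when the one before it is completed fails the run):
1. the filter is pressed down on its sprung plate, its nose not yet at the leaf spring's tip (value of joint lifter above 0.007 m and x of lint_filter in the frame of filter_dock below -0.04 m), for 0.05 s.
2. the filter is under the leaf spring and home against the end stop (x of lint_filter in the frame of filter_dock above 0.0055 m and value of joint drag_leaf above 0.06 rad), for 0.1 s.
At the end, for the whole second after the job is handed in: The filter's nose is within 4.5 mm of the end stop, the filter lies flat on the dock's floor (within 2.5 mm in height and 0.03 rad) under the leaf spring (raised more than 0.06 rad), at rest, and the sprung plate has come up behind it (within 2 mm of its top position) (all of step 2 and z of lint_filter in the frame of filter_dock between 0.015 and 0.0205 m and angle between lint_filter's own z axis and vertical below 0.03 rad and value of joint lifter below 0.002 m and linear speed of lint_filter below 0.01 m/s); the robot touches nothing.
It fails at once if the filter is lifted more than 12 mm above where it lay, or tipped more than 0.25 rad (z of lint_filter in the frame of filter_dock above 0.04 m or angle between lint_filter's own z axis and vertical above 0.25 rad).
It fails at once if a bystander is moved more than 20 mm (distance of any of torch, nail_brush, tape_roll, candle_jar, sink_plug, peg_a, peg_b from where it was at the start of the episode above 0.02 m).
It also fails if it takes over 42 s, if anything falls off the work surface, if the arm or the gripper's body presses on something with over 40 N, if the wrist force passes 120 N, or if a joint passes its speed limit or range.

## Robot

A 6-joint arm with a two-finger parallel gripper is mounted at the origin on a cart in front of the work surface, level with it; the furniture and walls round the work are solid. World frame = base frame: x ahead of the robot, y to its left, z up, the work surface at z = 0. Lengths are in mm, angles in rad, forces in N, time in s.
With the tool pointing down it reaches from about 275 to 750 mm from the base axis. Payload 10.2 kg.
Tool frame: the origin (TCP) lies at the very end of the fingers, on their centre line; the grasp point (between the pads) lies 19 mm behind it (ctrl.tcp_to_grasp is the distance from the TCP to the grasp point, in mm); z points along the fingers, y is the direction in which the jaws open and shut (so a half turn about z gives the same grasp; the last joint's range is limited). The gripper opens to 85 mm and grips with 20 to 120 N. Pads are 22 mm wide; open, the fingers measure 114 mm over their backs; the gripper's body (76 mm by 85 mm) begins 54 mm behind the grasp point. The pads swing forward as they close: fully open they stand 13 mm farther back than shut.
Start: joints at [-1.469, 0.313, 1.498, -0, 1.331, -0.223], TCP at [167.525, -497.561, 231.294] pointing down, gripper open.
Joint ranges: [-2.94, 2.94], [-0.97, 2.17], [0.19, 2.56], [-1.23, 4.37], [0.02, 3.11], [-2.88, 2.88]. Speed limits (rad/s): [2.39, 2.39, 3.01, 3.14, 3.14, 3.14].

## Interface

Orientations are given as a unit quaternion [w, x, y, z].
In Python, from rig import ctrl, cams, job gives the robot as it stands. The module is installed in compiled form; this text tells all that it offers.
- The arm moves only by the tool drive_tool, never from a script. Its arguments are lists of equal length, an entry for each row: "gripper": the opening, from 0 (shut) to 1 (fully open); "dp": the shift along the tool's x, y, z normalised to -1 to 1, where 1 is 0.2 m, a list of three; "twist": the turn about the tool's z normalised to -1 to 1, where 1 is 90 degrees. In form: {"gripper": [gripper, ...], "dp": [[tx, ty, tz], ...], "twist": [twist, ...]}. A call has 1 to 20 rows; each row is the pose to reach, as a shift and turn from the pose commanded when the call began, along the tool's axes at that moment; what a row does not reach only later rows make up. A row lasts 1/10 s, in which the tool goes at most 50 mm and 8.59 degrees, less where a joint would pass 70% of its speed; a pose out of reach is approached as far as the arm can. A call with a number of a shift or a turn outside -1 to 1 is refused whole. A call with a gripper value outside its range is refused whole. The fingers move at their own pace and stop on an object; "newtons" is the grip in N (left out, the last holds). Time passes only in rows, so rows that repeat a pose let the fingers close. It gives the time, the measured TCP pose, the force and the opening at its end, in the units of the state.
- ctrl.sense(): the state, without advancing time (a new reading comes with each control period).
- cams.capture(name): name is "scene" or "top" or "wrist"; returns a dict with "pixels" (420x560x3 uint8, red, green, blue), "camera_matrix" (3x3 intrinsics, pixels), "xyz" and "orientation" of the camera in the world; the wrist camera has in their place "hand_eye" (4x4, takes a point from camera to tool coordinates, whose origin is the TCP and whose axes are the flange's). Camera axes: x right, y down, z forward; pixel columns grow to the right and rows downward; lengths in mm; the calibration is good to about 2 mm. The wrist camera is an equidistant fisheye: a pixel r from the principal point sees the ray r / f radians off the axis. A picture is of the moment at which its call begins: read the wrist's pose just before it. There is no depth.
- job.finish_job(): hands the job in, once; it reports no verdict.
The state is a dict: "time_s": time; "joints": joint angles; "dq": joint speeds; "tau": joint torques, N m; "eef_pos": TCP position; "ee_rot": TCP orientation; "force": force on the tool from outside, world axes, zero at the start; "wrist_torque": the same for the moment, N m; "grip_width": opening from 0.0 (shut) to 1.0 (fully open).
Only numpy, scipy, OpenCV 4.12 (cv2) and the standard library are available. Lean on these libraries where they do the work, as an engineer would, in place of code of your own. Each camera call takes 0.05 s, during which the arm holds its last target.

## Working session

There is one attempt and no reset: what is moved stays moved. The work goes in short steps, Python scripts to look and compute and a tool call to move; the robot and the scene stay as the last step left them, time stands still between calls to the robot, and variables do not carry over. Pictures are saved under pics/ and viewed, and the job is handed in when it is done.

Besides the shell and the picture viewer there is one more tool, called after "Emit:" as name(argument=value, ...), one argument or row to a line, values as JSON. drive_tool: Moves the arm, as the interface text tells. Scaled input: -1 to 1 covers 0.2 m each way for a shift and 90 degrees each way for a turn. Its arguments: {"type":"object","properties":{"gripper":{"type":"array","items":{"type":"number"}},"dp":{"type":"array","items":{"type":"array","items":{"type":"number"}}},"twist":{"type":"array","items":{"type":"number"}},"newtons":{"type":"number"}},"required":["gripper","dp","twist"]}

```bash
mkdir -p pics; python3 - <<'E'
from rig import ctrl,cams,job
import cv2,numpy as np
s=ctrl.sense()
for k,v in s.items(): print(k,np.round(v,4))
for n in ["scene","top","wrist"]:
    c=cams.capture(n); cv2.imwrite(f"pics/{n}0.png",c["pixels"][:,:,::-1])
    for k in c:
        if k!="pixels": print(n,k,np.round(c[k],4).tolist())
E
```

```text
time_s 0.0
joints [-1.4694  0.3135  1.4984  0.      1.331  -0.2234]
dq [ 0.0019 -0.0014  0.0002  0.0003 -0.0005  0.0001]
tau [-3.00000e-04 -4.12259e+01 -2.59744e+01 -2.00000e-04  4.10000e-03
  0.00000e+00]
eef_pos [ 167.4957 -497.2845  230.7258]
ee_rot [-7.000e-04  9.868e-01  1.617e-01  0.000e+00]
force [-0.2495  0.47    1.01  ]
wrist_torque [-0.0164 -0.0247  0.0156]
grip_width 0.9986
scene camera_matrix [[512.4829, 0.0, 285.8997], [0.0, 512.4829, 217.7715], [0.0, 0.0, 1.0]]
scene xyz [-736.3332, 290.5489, 1028.2416]
scene orientation [0.2946, -0.5714, 0.6838, -0.3453]
top camera_matrix [[392.4966, 0.0, 281.1967], [0.0, 392.4966, 203.6058], [0.0, 0.0, 1.0]]
top xyz [367.3122, 75.841, 1066.9203]
top orientation [0.0669, -0.6981, 0.7098, -0.0663]
wrist camera_matrix [[325.1923, 0.0, 283.1094], [0.0, 325.1923, 211.733], [0.0, 0.0, 1.0]]
wrist hand_eye [[0.0002, -0.9544, -0.2984, 75.5214], [1.0, 0.0003, -0.0005, -0.5226], [0.0005, -0.2984, 0.9544, -142.2188], [0.0, 0.0, 0.0, 1.0]]
```

View pics/scene0.png

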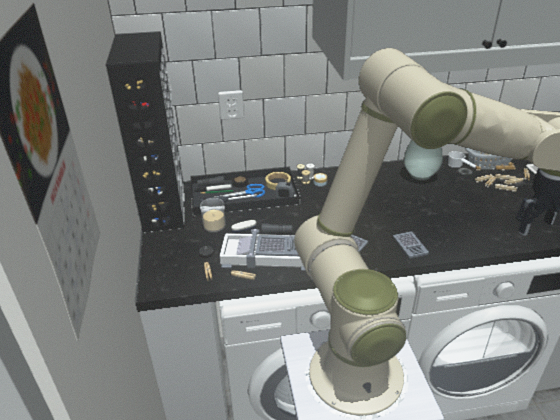

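View pics/top0.png

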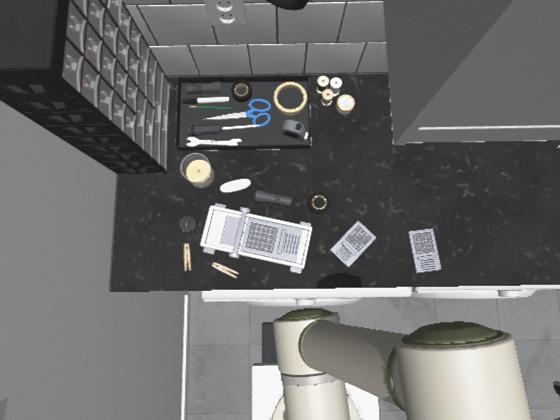

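View pics/wrist0.png

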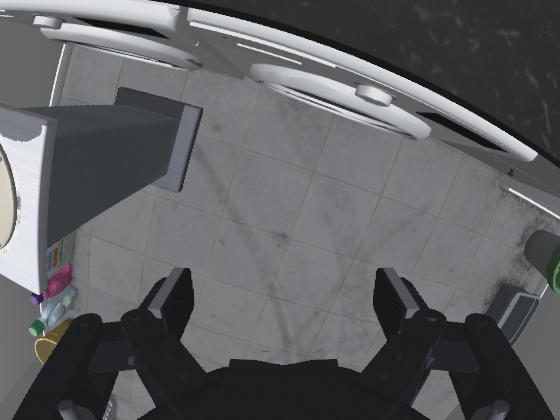

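The top view shows the dock at about (257,237), with the bridge near (240,230). The filter sits to its right, so travel is to image left (about +y). The two small cassettes at (352,243) and (425,250) are the decoys. I'll zoom in.

```bash
python3 - <<'E'
import cv2
im=cv2.imread("pics/top0.png")[190:285,190:325]
cv2.imwrite("pics/top0z.png",cv2.resize(im,None,fx=5.9,fy=5.9,interpolation=cv2.INTER_CUBIC))
E
```

```text
(no output)
```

View pics/top0z.png

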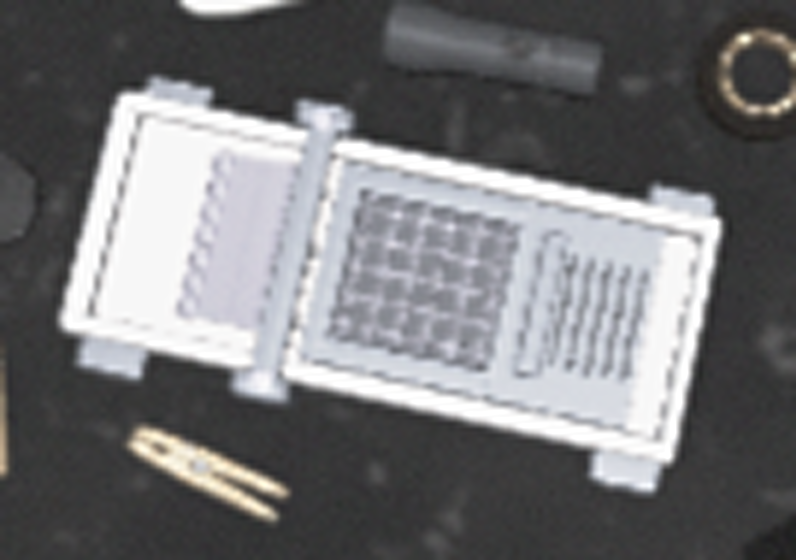

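```bash
cat > h.py <<'E'
import numpy as np,cv2
from scipy.spatial.transform import Rotation as R
def rot(q): return R.from_quat([q[1],q[2],q[3],q[0]]).as_matrix()
def cast(c,uv,z):
    K=c["camera_matrix"];d=rot(c["orientation"])@np.linalg.inv(K)@np.array([uv[0],uv[1],1.]);o=np.array(c["xyz"])
    return o+d*(z-o[2])/d[2]
def proj(c,p):
    q=rot(c["orientation"]).T@(np.array(p)-c["xyz"]);q=np.array(c["camera_matrix"])@q;return q[:2]/q[2]
E
python3 - <<'E'
from rig import cams,ctrl
from h import *
c=cams.capture("top")
P=lambda u,v,z:cast(c,(190+(u+.5)/5.9-.5,190+(v+.5)/5.9-.5),z)
f=lambda a:np.round(a,1)
co=[P(*q,36) for q in [(122,92),(718,225),(668,462),(62,325)]]
for x in co: print(f(x))
d1=co[0]-co[1];d2=co[3]-co[2]
for d in(d1,d2,co[0]-co[3],co[1]-co[2]): print(np.linalg.norm(d),np.degrees(np.arctan2(d[1],d[0])))
b=[P(325,115,47),P(262,388,47)];print("bridge",f(b),np.linalg.norm(b[0]-b[1]),f((b[0]+b[1])/2))
yaw=np.arctan2(*(d1+d2)[[1,0]])
ux=np.array([np.cos(yaw),np.sin(yaw),0]);uy=np.array([-ux[1],ux[0],0])
o=(b[0]+b[1])/2
m=np.mean(co,0)
print("yaw",np.degrees(yaw),"centre x rel bridge",(m-o)@ux,(m-o)@uy)
for n,q,z in[("barT",(557,235),53),("barB",(525,378),53),("rearTR",(660,235),42),("rearBR",(628,420),42),("noseT",(345,165),42),("noseB",(300,350),42),("endstopT",(140,115),52-16),("rearwT",(697,240),36),("rearwB",(655,435),36)]:
    p=P(*q,z);print(n,f(p),f([(p-o)@ux,(p-o)@uy]))
print(ctrl.sense()["time_s"])
E
```

```text
[563.  264.8  36. ]
[497.9  -3.3  36. ]
[393.5  21.9  36. ]
[458.  289.6  36. ]
275.87861802079976 76.35104507151048
275.40208928525647 76.4517370669441
107.86978457622685 -13.30723374918544
107.3840017007185 -13.560173335015703
bridge [[548.9 171.8  47. ]
 [428.1 199.2  47. ]] 123.90470149522959 [488.5 185.5  47. ]
yaw 76.40134754998112 centre x rel bridge -43.48500374944215 0.17521103062079227
barT [492.5  69.   53. ] [-112.3  -31.3]
barB [430.2  84.   53. ] [-112.3   32.8]
rearTR [493.1  23.1  42. ] [-156.7  -42.6]
rearBR [411.8  39.3  42. ] [-160.2   40.2]
noseT [526.9 163.3  42. ] [-12.6 -42.6]
noseB [444.8 183.2  42. ] [-12.6  42. ]
endstopT [552.3 256.5  36. ] [ 84.  -45.3]
rearwT [491.3   6.3  36. ] [-173.5  -44.9]
rearwB [405.4  27.3  36. ] [-173.3   43.6]
0.2
```

Dock yaw is about 76.4° and its origin about (488.5, 185.5). The filter's nose is at dock x ≈ -12, so its origin is about -87 and the pad about -139. I'll move there in steps with the gripper shut, staying in front of the cabinet.

Emit:
drive_tool(
  gripper=[0, 0, 0, 0, 0, 0],
  dp=[
    [0.2, -0.18, 0],
    [0.4, -0.36, 0],
    [0.6, -0.54, 0],
    [0.75, -0.71, 0],
    [0.75, -0.71, 0],
    [0.75, -0.71, 0],
  ],
  twist=[0, 0, 0, 0, 0, 0],
)

```text
time_s: 0.8
eef_pos: [264.8, -314.4, 231.6]
ee_rot: [0.0, 0.987, 0.163, 0.0]
force: [-0.4, -0.2, 1.0]
grip_width: 0.003
```

Emit:
drive_tool(
  gripper=[0, 0, 0, 0, 0, 0],
  dp=[
    [0.15, -0.15, 0],
    [0.35, -0.33, 0],
    [0.55, -0.53, 0],
    [0.75, -0.72, 0],
    [0.75, -0.72, 0],
    [0.75, -0.72, 0],
  ],
  twist=[0, 0, 0, 0, 0, 0],
)

```text
time_s: 1.4
eef_pos: [361.3, -130.5, 231.3]
ee_rot: [0.0, 0.987, 0.163, -0.0]
force: [0.4, -0.6, -0.8]
grip_width: -0.001
```

Emit:
drive_tool(
  gripper=[0, 0, 0, 0, 0, 0, 0, 0, 0, 0, 0, 0],
  dp=[
    [0.15, -0.15, 0],
    [0.35, -0.33, 0],
    [0.55, -0.53, 0],
    [0.75, -0.72, 0],
    [0.75, -0.72, 0],
    [0.75, -0.72, 0],
    [0.75, -0.72, 0],
    [0.75, -0.72, 0],
    [0.75, -0.72, 0],
    [0.75, -0.72, 0],
    [0.75, -0.72, 0],
    [0.75, -0.72, 0],
  ],
  twist=[-0.05, -0.12, -0.2, -0.28, -0.36, -0.44, -0.52, -0.58, -0.62, -0.642, -0.642, -0.642],
)

```text
time_s: 2.6
eef_pos: [457.2, 52.2, 231.1]
ee_rot: [-0.0, 0.787, 0.617, -0.0]
force: [-0.3, -0.5, -0.1]
grip_width: 0.005
```

```bash
python3 - <<'E'
from rig import cams,ctrl
from h import *
s=ctrl.sense();c=cams.capture("wrist");print(s["eef_pos"],s["ee_rot"],s["force"],s["time_s"])
cv2.imwrite("pics/w1.png",c["pixels"][:,:,::-1])
np.savez("w1.npz",p=s["eef_pos"],q=s["ee_rot"],K=c["camera_matrix"],H=c["hand_eye"])
E
```

```text
[457.18973803  52.1753288  231.10138588] [-3.04944414e-05  7.86785535e-01  6.17226451e-01 -1.72014616e-04] [-0.32055078 -0.48241789 -0.0760742 ] 2.6
```

View pics/w1.png

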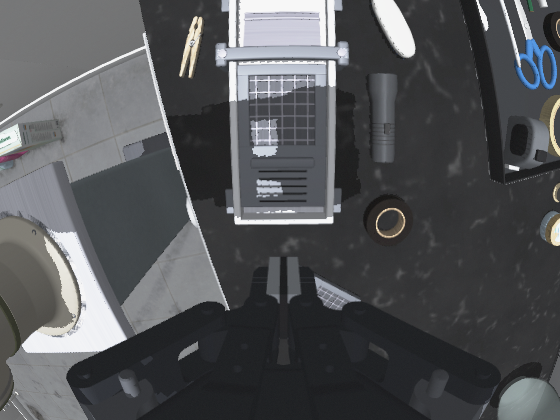

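The fisheye shows the dock upright and centred near column 283. The bridge is at row ~53, the thumb bar ~160, the pad ribs 170-202 and the rear wall ~220. I'll measure from this view.

```bash
python3 - <<'E'
import cv2
im=cv2.imread("pics/w1.png")[30:240,200:370]
cv2.imwrite("pics/w1z.png",cv2.resize(im,None,fx=2.8,fy=2.8,interpolation=cv2.INTER_CUBIC))
E
```

```text
(no output)
```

View pics/w1z.png

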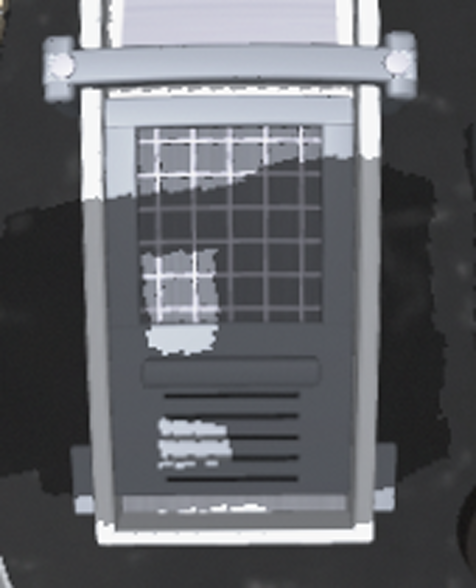

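```bash
cat >> h.py <<'E'
def wcast(d,uv,z):
    K=d["K"];a=np.array([(uv[0]-K[0,2])/K[0,0],(uv[1]-K[1,2])/K[1,1]]);r=np.hypot(*a)
    ray=np.array([*(a/r*np.sin(r)),np.cos(r)])
    H=d["H"];Rw=rot(d["q"]);o=Rw@H[:3,3]+d["p"];v=Rw@H[:3,:3]@ray
    return o+v*(z-o[2])/v[2]
YAW=np.radians(76.4);O=np.array([488.5,185.5,0])
UX=np.array([np.cos(YAW),np.sin(YAW),0]);UY=np.array([-UX[1],UX[0],0])
def dock(p): return np.array([(p-O)@UX,(p-O)@UY,p[2]])
E
python3 - <<'E'
from h import *
d=np.load("w1.npz")
for n,q,z in [("bridge rear top edge L",(85,86),47),("bridge rearR",(375,85),47),("postL",(61,65),47),("postR",(398,64),47),("noseL",(108,97),42),("noseR",(350,97),42),("barrear bot L",(145,386),42),("barrear bot R",(318,386),42),("barTopfrontL",(145,359),53),("rearL",(118,495),42),("rearR",(346,495),42),("wallrearL",(98,543),36),("wallrearR",(373,541),36),("wall L front",(82,110),36),("wall R front",(378,110),36)]:
    p=wcast(d,(200+q[0]/2.8,30+q[1]/2.8),z);print(n,np.round(p,1),np.round(dock(p),1))
print(dock(d["p"]))
E
```

```text
bridge rear top edge L [436.7 191.9  47. ] [-6.  51.9 47. ]
bridge rearR [536.2 167.8  47. ] [ -6.  -50.5  47. ]
postL [430.2 202.1  47. ] [ 2.4 60.6 47. ]
postR [546.2 173.9  47. ] [  2.3 -58.8  47. ]
noseL [443.1 186.5  42. ] [-9.7 44.4 42. ]
noseR [527.1 165.8  42. ] [-10.  -42.2  42. ]
barrear bot L [429.6  79.9  42. ] [-116.5   32.4   42. ]
barrear bot R [491.6  64.7  42. ] [-116.7  -31.4   42. ]
barTopfrontL [433.6  90.8  53. ] [-104.9   31.1   53. ]
rearL [408.5  41.8  42. ] [-158.5   43.9   42. ]
rearR [493.   21.1  42. ] [-158.7  -43.    42. ]
wallrearL [394.1  23.1  36. ] [-180.    53.6   36. ]
wallrearR [500.  -2.  36.] [-179.5  -55.3   36. ]
wall L front [432.1 185.5  36. ] [-13.2  54.8  36. ]
wall R front [537.1 159.7  36. ] [-13.6 -53.3  36. ]
[-136.94874198   -0.91789137  231.10138588]
```

Both views agree: thumb bar rear face at dock x ≈ -116.5, filter origin ≈ -85.5, and the TCP is over the pad at -137. I'll descend now.

Emit:
drive_tool(
  gripper=[0, 0, 0, 0, 0, 0, 0, 0],
  dp=[
    [0, 0, 0.2],
    [0, 0, 0.4],
    [0, 0, 0.6],
    [0, 0, 0.75],
    [0, 0, 0.85],
    [0, 0, 0.9],
    [0, 0, 0.92],
    [0, 0, 0.92],
  ],
  twist=[0, 0, 0, 0, 0, 0, 0, 0],
)

```text
time_s: 3.45
eef_pos: [457.1, 53.4, 47.6]
ee_rot: [0.0, 0.786, 0.618, 0.0]
force: [-0.6, 0.3, 0.5]
grip_width: -0.002
```

Emit:
drive_tool(
  gripper=[0, 0, 0, 0, 0, 0],
  dp=[
    [0, 0, 0.01],
    [0, 0, 0.02],
    [0, 0, 0.03],
    [0, 0, 0.04],
    [0, 0, 0.045],
    [0, 0, 0.045],
  ],
  twist=[0, 0, 0, 0, 0, 0],
)

```text
time_s: 4.05
eef_pos: [457.1, 53.5, 38.8]
ee_rot: [0.0, 0.786, 0.618, 0.0]
force: [-1.5, -0.8, 7.6]
grip_width: -0.002
```

Emit:
drive_tool(
  gripper=[0, 0, 0, 0, 0, 0],
  dp=[
    [0, 0, 0.01],
    [0, 0, 0.02],
    [0, 0, 0.03],
    [0, 0, 0.035],
    [0, 0, 0.035],
    [0, 0, 0.035],
  ],
  twist=[0, 0, 0, 0, 0, 0],
)

```text
time_s: 4.65
eef_pos: [457.2, 53.5, 32.2]
ee_rot: [0.0, 0.786, 0.618, 0.0]
force: [-1.8, 0.5, 11.7]
grip_width: -0.002
```

Emit:
drive_tool(
  gripper=[0, 0, 0, 0],
  dp=[
    [0, 0, 0.004],
    [0, 0, 0.007],
    [0, 0, 0.007],
    [0, 0, 0.007],
  ],
  twist=[0, 0, 0, 0],
)

```text
time_s: 5.05
eef_pos: [457.2, 53.4, 31.5]
ee_rot: [0.001, 0.786, 0.619, 0.0]
force: [-7.4, 0.2, 21.7]
grip_width: 0.001
```

The filter is pressed to the plate's stop at 22 N. Next I push forward along tool x, keeping the press on.

Emit:
drive_tool(
  gripper=[0, 0, 0, 0, 0, 0, 0, 0],
  dp=[
    [0.02, 0, 0],
    [0.04, 0, 0],
    [0.06, 0, 0],
    [0.08, 0, 0],
    [0.1, 0, 0],
    [0.12, 0, 0],
    [0.14, 0, 0],
    [0.15, 0, 0],
  ],
  twist=[0, 0, 0, 0, 0, 0, 0, 0],
)

```text
time_s: 5.85
eef_pos: [465.7, 81.0, 32.0]
ee_rot: [0.003, 0.785, 0.619, 0.001]
force: [-4.2, -15.6, 20.8]
grip_width: -0.002
```

```bash
python3 - <<'E'
from rig import cams,ctrl
from h import *
s=ctrl.sense();print(dock(s["eef_pos"]),s["force"],s["wrist_torque"])
for n in("wrist","scene"):
    c=cams.capture(n)
    im=c["pixels"][:,:,::-1]
    if n=="scene": im=cv2.resize(im[210:290,190:330],None,fx=5,fy=5,interpolation=cv2.INTER_CUBIC)
    cv2.imwrite(f"pics/{n}2.png",im)
E
```

```text
[-106.95857565   -2.45699337   31.95202437] [ -4.20925649 -15.57767541  20.78306713] [-2.7013223   0.67439584  0.01522718]
```

View pics/wrist2.png

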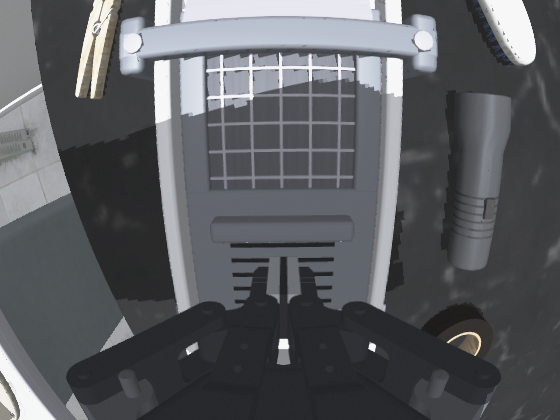

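View pics/scene2.png

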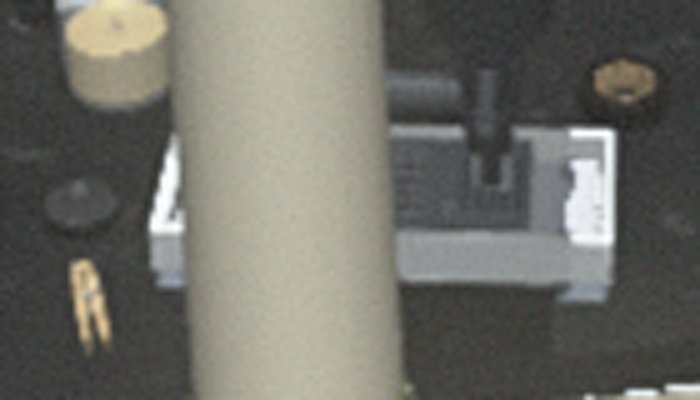

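The filter has moved forward under the bridge and the mesh front is passing it. The thumb bar's rear edge is at row ~243. I'll compute the gap to the finger.

```bash
python3 - <<'E'
from rig import cams,ctrl
from h import *
s=ctrl.sense();c=cams.capture("wrist")
cv2.imwrite("pics/w3.png",c["pixels"][:,:,::-1])
d=dict(p=s["eef_pos"],q=s["ee_rot"],K=c["camera_matrix"],H=c["hand_eye"])
for uv,z in [((240,242),32),((330,242),32),((250,190),32),((283,257),36)]: print(dock(wcast(d,uv,z)))
print(s["force"],dock(s["eef_pos"]))
E
```

```text
[-89.91673642  19.03831204  32.        ]
[-89.97505722 -23.82565619  32.        ]
[-64.56840413  13.47776554  32.        ]
[-95.80852517  -1.39957489  36.        ]
[ -3.43421608 -13.02225     20.79349683] [-106.79169966   -2.44464196   31.96521037]
```

The filter's origin is at about -59 and it moves with the finger. I'll keep going.

Emit:
drive_tool(
  gripper=[0, 0, 0, 0, 0, 0, 0, 0, 0, 0],
  dp=[
    [0.02, 0, 0],
    [0.04, -0.003, 0],
    [0.06, -0.006, 0],
    [0.08, -0.008, 0],
    [0.1, -0.008, 0],
    [0.12, -0.008, 0],
    [0.14, -0.008, 0],
    [0.16, -0.008, 0],
    [0.18, -0.008, 0],
    [0.2, -0.008, 0],
  ],
  twist=[0, 0, 0, 0, 0, 0, 0, 0, 0, 0],
)

```text
time_s: 7.0
eef_pos: [473.2, 119.4, 32.0]
ee_rot: [0.003, 0.786, 0.619, -0.0]
force: [-5.3, -21.8, 22.2]
grip_width: -0.003
```

```bash
python3 - <<'E'
from rig import cams,ctrl
from h import *
s=ctrl.sense();c=cams.capture("wrist");print(s["force"],dock(s["eef_pos"]),s["ee_rot"])
cv2.imwrite("pics/w4.png",c["pixels"][:,:,::-1])
np.savez("w4.npz",p=s["eef_pos"],q=s["ee_rot"],K=c["camera_matrix"],H=c["hand_eye"])
E
```

```text
[ -5.26541604 -21.80957002  22.1705725 ] [-67.84698717  -0.71944683  31.96933057] [ 2.86057413e-03  7.85512348e-01  6.18839325e-01 -2.39977653e-04]
```

View pics/w4.png

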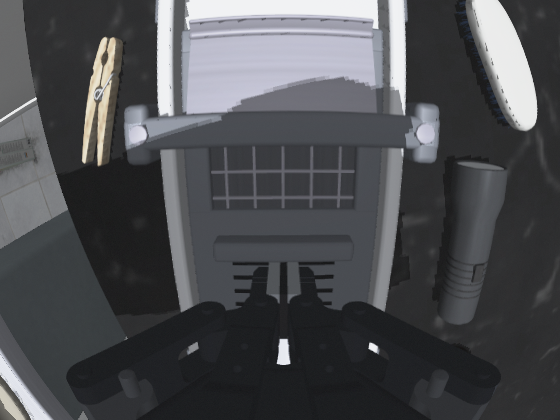

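The nose is under the leaf and the thumb bar edge, now at row ~261, is against the fingertips. I'll push on towards home.

Emit:
drive_tool(
  gripper=[0, 0, 0, 0, 0, 0, 0, 0],
  dp=[
    [0.02, 0, 0],
    [0.04, 0, 0],
    [0.06, 0, 0],
    [0.08, 0, 0],
    [0.1, 0, 0],
    [0.12, 0, 0],
    [0.14, 0, 0],
    [0.15, 0, 0],
  ],
  twist=[0, 0, 0, 0, 0, 0, 0, 0],
)

```text
time_s: 7.85
eef_pos: [480.2, 148.7, 32.0]
ee_rot: [0.003, 0.785, 0.619, -0.0]
force: [-5.4, -21.4, 22.7]
grip_width: 0.003
```

```bash
python3 - <<'E'
from rig import cams,ctrl
from h import *
s=ctrl.sense();c=cams.capture("wrist");print(s["force"],dock(s["eef_pos"]),s["ee_rot"])
cv2.imwrite("pics/w5.png",c["pixels"][:,:,::-1])
d=dict(p=s["eef_pos"],q=s["ee_rot"],K=c["camera_matrix"],H=c["hand_eye"])
print(dock(wcast(np.load("w4.npz"),(240,261),32)))
for v in (250,255,260,265): print(v,dock(wcast(d,(240,v),32)))
E
```

```text
[ -5.43736942 -21.37354282  22.71619105] [-37.72369577  -0.56877724  31.97394301] [ 2.68701855e-03  7.85457754e-01  6.18909344e-01 -3.46757397e-04]
[-61.05780768  21.25856674  32.        ]
250 [-25.03856477  21.11737271  32.        ]
255 [-27.69977022  21.24820263  32.        ]
260 [-30.39999603  21.38428972  32.        ]
265 [-33.14142242  21.5258165   32.        ]
```

View pics/w5.png

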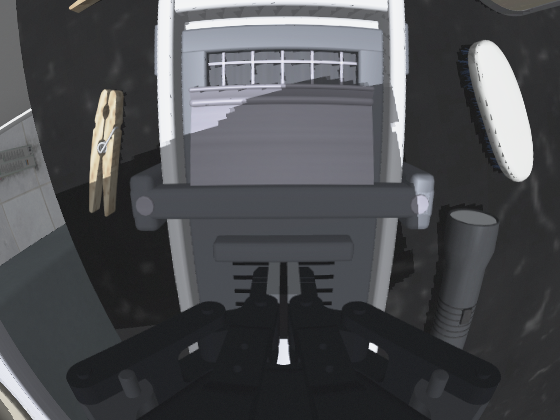

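The nose at row ~25 is close to the stop, with the filter origin at about 0 and roughly 10 mm to go.

Emit:
drive_tool(
  gripper=[0, 0, 0, 0, 0, 0],
  dp=[
    [0.01, 0, 0],
    [0.02, 0, 0],
    [0.03, 0, 0],
    [0.04, 0, 0],
    [0.04, 0, 0],
    [0.04, 0, 0],
  ],
  twist=[0, 0, 0, 0, 0, 0],
)

```text
time_s: 8.5
eef_pos: [482.0, 156.5, 32.0]
ee_rot: [0.003, 0.786, 0.619, -0.0]
force: [-4.4, -20.8, 22.4]
grip_width: -0.002
```

Emit:
drive_tool(
  gripper=[0, 0, 0],
  dp=[
    [0.01, 0, 0],
    [0.015, 0, 0],
    [0.015, 0, 0],
  ],
  twist=[0, 0, 0],
)

```text
time_s: 8.8
eef_pos: [482.1, 156.8, 32.0]
ee_rot: [0.004, 0.785, 0.619, -0.003]
force: [-9.5, -39.7, 28.9]
grip_width: 0.004
```

The filter stopped moving and the force rose to 40 N, so it's against the end stop. A quick look before letting go.

```bash
python3 - <<'E'
from rig import cams,ctrl
from h import *
s=ctrl.sense();c=cams.capture("wrist");print(s["force"],dock(s["eef_pos"]))
im=c["pixels"][:,:,::-1]
cv2.imwrite("pics/w6.png",im)
E
```

```text
[ -9.51840424 -39.70878651  28.85293583] [-29.42114784  -0.51964086  31.96089308]
```

View pics/w6.png

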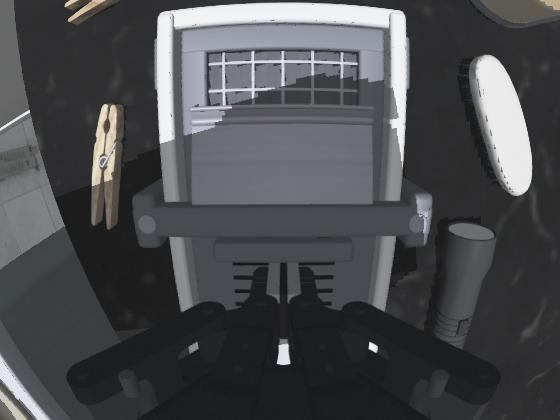

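The nose is flush against the end stop at row ~27, with the thumb bar just behind the bridge. I'll relax the forward push first, then lift straight up and clear.

Emit:
drive_tool(
  gripper=[0, 0, 0, 0, 0, 0, 0, 0, 0],
  dp=[
    [-0.01, 0, 0],
    [-0.015, 0, -0.003],
    [-0.018, 0, -0.008],
    [-0.02, 0, -0.015],
    [-0.025, 0, -0.03],
    [-0.03, 0, -0.1],
    [-0.03, 0, -0.3],
    [-0.03, 0, -0.5],
    [-0.03, 0, -0.5],
  ],
  twist=[0, 0, 0, 0, 0, 0, 0, 0, 0],
)

```text
time_s: 9.75
eef_pos: [482.2, 156.5, 134.8]
ee_rot: [0.002, 0.786, 0.618, 0.004]
force: [0.6, 0.3, -0.0]
grip_width: 0.002
```

```bash
python3 - <<'E'
from rig import cams,ctrl
from h import *
s=ctrl.sense();c=cams.capture("wrist");print(s["force"],dock(s["eef_pos"]))
cv2.imwrite("pics/w7.png",c["pixels"][:,:,::-1])
np.savez("w7.npz",p=s["eef_pos"],q=s["ee_rot"],K=c["camera_matrix"],H=c["hand_eye"])
E
```

```text
[ 0.56108191  0.31607652 -0.02004611] [-29.69369639  -0.74778148 134.75130785]
```

View pics/w7.png

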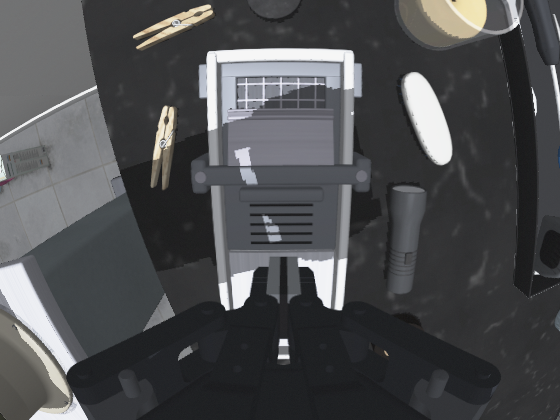

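The filter stays flush at the nose (row ~63) with its rear edge at ~250. I'll back off for a clear view of the plate.

Emit:
drive_tool(
  gripper=[0, 0, 0, 0, 0, 0, 0],
  dp=[
    [-0.1, 0, -0.1],
    [-0.25, 0, -0.25],
    [-0.4, 0, -0.4],
    [-0.55, 0, -0.5],
    [-0.6, 0, -0.5],
    [-0.6, 0, -0.5],
    [-0.6, 0, -0.5],
  ],
  twist=[0, 0, 0, 0, 0, 0, 0],
)

```text
time_s: 10.5
eef_pos: [451.3, 40.1, 228.3]
ee_rot: [-0.001, 0.786, 0.618, -0.001]
force: [-0.3, -0.7, 0.3]
grip_width: 0.002
```

```bash
python3 - <<'E'
from rig import cams,ctrl
from h import *
s=ctrl.sense();c=cams.capture("wrist");print(s["force"],dock(s["eef_pos"]))
im=np.ascontiguousarray(c["pixels"][:,:,::-1])
cv2.imwrite("pics/w8.png",cv2.resize(im[20:240,190:370],None,fx=2.7,fy=2.7,interpolation=cv2.INTER_CUBIC))
np.savez("w8.npz",p=s["eef_pos"],q=s["ee_rot"],K=c["camera_matrix"],H=c["hand_eye"])
c=cams.capture("top");cv2.imwrite("pics/t8.png",c["pixels"][:,:,::-1])
E
```

```text
[-0.27932839 -0.69761612  0.28249522] [-150.0687545     1.96731406  228.29117765]
```

View pics/w8.png

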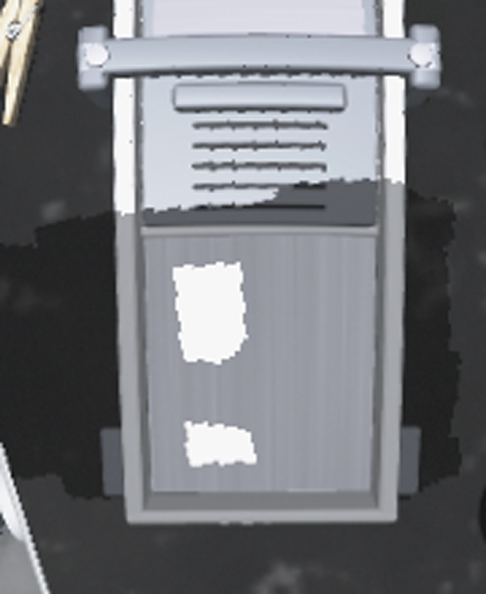

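View pics/t8.png

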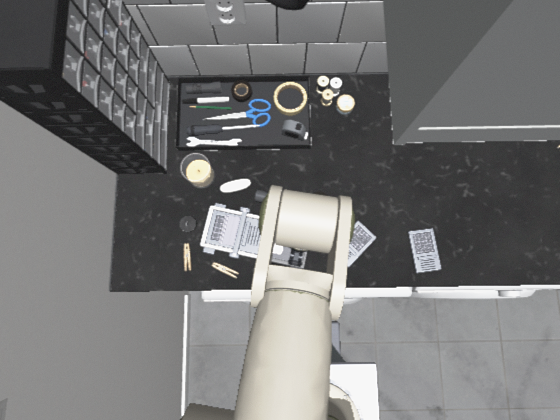

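```bash
python3 - <<'E'
from h import *
d=np.load("w8.npz")
Z=lambda u,v,z:np.round(dock(wcast(d,(190+u/2.7,20+v/2.7),z)),1)
print("rear edge",Z(260,224,32),"bar rear",Z(260,111,32),"bridge rear",Z(260,74,47))
for z in(28,18): print("plate z",z,"front",Z(260,231,z),"rear",Z(260,491,z),"W",Z(145,231,z)[1]-Z(378,231,z)[1],Z(152,491,z)[1]-Z(374,491,z)[1])
im=cv2.imread("pics/w7.png")[35:135,190:375];cv2.imwrite("pics/w7z.png",cv2.resize(im,None,fx=4,fy=4,interpolation=cv2.INTER_CUBIC))
E
```

```text
rear edge [-62.9   0.2  32. ] bar rear [-18.9   0.3  32. ] bridge rear [-7.2  0.4 47. ]
plate z 28 front [-65.5   0.2  28. ] rear [-169.3    0.    28. ] W 89.8 90.3
plate z 18 front [-65.3   0.2  18. ] rear [-172.1   -0.    18. ] W 92.4 93.1
```

View pics/w7z.png

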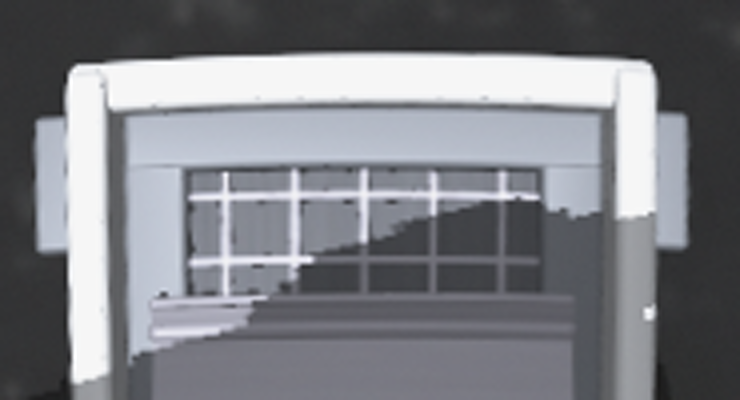

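The nose is flush with the stop. The plate's apparent length, 103.8 mm at z = 28 against 103 mm nominal, means it's up. Handing in.

```bash
python3 -c "
from rig import job,ctrl
print(job.finish_job(),ctrl.sense()['time_s'])"
```

```text
the job is handed in; nothing more can be done
the job is handed in; nothing more can be done
```

The filter is home in its dock and the job is handed in, at about 10.6 s on the robot's clock; no verdict was reported.

**What I did:** With the gripper shut, I pressed the thumb pad down to the plate's stop with about 22 N. Still pressing, I slid the filter about 96 mm under the bridge bar and leaf spring until the force rose to about 40 N at the end stop. Then I relaxed the forward push, lifted straight up and backed off.

**Last checks, all from the wrist camera except the force and bystander checks:**
- **Nose:** it sits flush against the end stop. The thumb bar's rear face is at dock x ≈ -19 mm and the filter's rear edge at ≈ -63 mm. Nominal home is -21 and -65 mm, so both are about 2 mm off, within the calibration.
- **Sprung plate:** it is up behind the filter. Its apparent length and width fit a height of 28 mm, not 18 mm.
- **Leaf spring:** it lies on top of the filter. I did not measure its angle.
- **Flatness:** I did not measure the filter's final tilt or height. It looks flat.
- **Contact:** the wrist force was about 0 N after release.
- **Bystanders:** those in view look unmoved. The arm hid part of the last top view, and I did not measure them.

No check failed or disagreed.

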